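Bring the spout bottle to the front of the carousel and hold it there

ROBOT

A 6-joint arm with a two-finger parallel gripper is mounted at the origin on a cart in front of the work surface, level with it; the furniture and walls round the work are solid. World frame = base frame: x ahead of the robot, y to its left, z up, the work surface at z = 0. Lengths are in mm, angles in rad, forces in N, time in s.
With the tool pointing down it reaches from about 350 to 975 mm from the base axis. Payload 7.1 kg.
Tool frame: the origin (TCP) lies at the very end of the fingers, on their centre line; the grasp point (between the pads) lies 19 mm behind it (ctrl.pinch_z is the distance from the TCP to the grasp point, in mm); z points along the fingers, y is the direction in which the jaws open and shut (so a half turn about z gives the same grasp; the last joint's range is limited). The gripper opens to 88 mm and grips with 3 to 60 N. Pads are 20 mm wide; open, the fingers measure 115 mm over their backs; the gripper's body (75 mm by 178 mm) begins 61 mm behind the grasp point.
Start: joints at [1.225, 0.423, 1.63, -0, 1.089, -0.019], TCP at [200.602, 591.915, 200.175] pointing down, gripper open.
Joint ranges: [-3, 3], [-0.9, 2.11], [0.09, 2.58], [-1.31, 4.45], [0.11, 2.69], [-2.54, 2.54]. Speed limits (rad/s): [2.39, 2.39, 3.01, 3.14, 3.14, 3.14].

INTERFACE

Orientations are given as a rotation vector (axis times angle).
In Python, from workcell import ctrl gives the robot as it stands.
- The arm moves only by the shell command python3 -m inch 'ROWS' [OPENING]. ROWS is JSON, a list of rows, each an object with "xyz": the shift along the tool's x, y, z in cm, a list of three; "spin": the turn about the tool's z in degrees. A call has 1 to 20 rows; each row is the pose to reach, as a shift and turn from the pose measured when the call began, along the tool's axes at that moment; what a row does not reach only later rows make up. A row lasts 1/10 s, in which the tool goes at most 50 mm and 8.59 degrees, less where a joint would pass 70% of its speed; a pose out of reach is approached as far as the arm can. A call with a gripper value outside its range is refused whole. OPENING is the closure, from 0 (fully open) to 1 (shut), set as the call begins (- or left out, the last holds). The fingers move at their own pace and stop on an object; the grip force is fixed at half the most. Time passes only in rows, so rows that repeat a pose let the fingers close. It gives the time, the measured TCP pose, the force and the opening at its end, in the units of the state.
- ctrl.get_obs(): the state, without advancing time (a new reading comes with each control period).
- ctrl.get_image(name): name is "scene" or "top"; returns the picture (384x512x3 uint8, red, green, blue); there is no depth.
- ctrl.camera_info(name): a dict with "camera_matrix" (3x3 intrinsics, pixels), "R" (3x3) and "t" (3): a world point X has camera coordinates R X + t. Camera axes: x right, y down, z forward; pixel columns grow to the right and rows downward; lengths in mm; the calibration is good to about 2 mm. A picture is of the moment at which its call begins. camera_info takes no time and is no camera call.
- ctrl.close_job(): hands the job in, once; it reports no verdict.
The state is a dict: "t": time; "qpos": joint angles; "qvel": joint speeds; "joint_torque": joint torques, N m; "ee_pos": TCP position; "orientation": TCP orientation; "ft_force": force on the tool from outside, world axes, zero at the start; "moment": the same for the moment, N m; "width": finger opening in mm.
Only numpy, scipy, OpenCV 4.12 (cv2) and the standard library are available. Lean on these libraries where they do the work, as an engineer would, in place of code of your own. Each camera call takes 0.05 s, during which the arm holds its last target. There are 200 camera calls.

TASK

Bring the bottle with the long thin spout to the front of the bottle carousel so it can be used: pull the lock knob at the front fully out past its click, then turn the turntable by the black bar handle on top until that bottle stands squarely behind the steel pointer. Finish while still gripping the bar handle and holding the turntable still there, with the lock left out. Keep all bottles upright in their seats and leave the loose stopper and vial beside it where they are.

Things in the scene. Friction and masses are not known exactly. Their poses are not given: they have to be found in the camera images.
- carousel: grey foot, fixed to the table; origin on the turntable's axis at table height, z up. Its -x axis is the carousel's FRONT (roughly towards the robot, within 0.4 rad), where an aluminium lock housing (104 to 130 mm from the axis, 40 mm wide, top at 48 mm) carries an upright steel pointer fin (top at 66 mm)
- pointer_tip (a point): tip of the steel pointer above the lock housing, 92 mm in front of the axis, 60 mm high; it points at the axis: the front station is the one behind it
- lock_knob (a joint): lock slide, m: 0 = home (its pin stands in a slot of the turntable's toothed rim and blocks it), 0.024 = fully out; it grows as the knob is pulled away from the axis, along the carousel's -x. A sprung ball gives a detent half way (about 5 N to pass); it stays where it is left
- lock_grip (a point): centre of the black round lock knob (28 mm diameter, 16 mm thick along the slide, axis level, 31 mm above the table, 152 mm in front of the turntable's axis when home; 14 mm of bare stem between the knob and the housing). Pinch it across its sides from above
- turntable: the turning disc, 88 mm in radius (small teeth on the rim to 99 mm), top 35 mm high; origin on the axis at table height, z up, x along the bar handle. With the lock out it turns either way without end and stays where it is left (0.06 Nm). Six white ring seats (43 mm bore, 28 mm high), 60 degrees apart, 62 mm from the axis; a 17 mm column on the axis carries the bar handle
- handle_grip (a point): middle of the black bar handle, on the axis, 184 mm above the table. The bar is 56 mm long along the turntable's x, 16 mm thick along its y and 34 mm tall (166 to 200 mm above the table, the highest part of the carousel); pinch it across its thickness from above
- spout_bottle: the wanted bottle: the only one with a long thin spout, 41 mm diameter, 128 mm tall (spout tip 163 mm above the table); loose in any seat but the front one, which is empty at the start; origin at the centre of its underside
- bottle_a: one of four alike short dropper bottles with a stubby cap, 38 mm diameter, 93 mm tall, loose in a seat; origin at the centre of its underside
- bottle_b: one of four alike short dropper bottles with a stubby cap, 38 mm diameter, 93 mm tall, loose in a seat; origin at the centre of its underside
- bottle_c: one of four alike short dropper bottles with a stubby cap, 38 mm diameter, 93 mm tall, loose in a seat; origin at the centre of its underside
- bottle_d: one of four alike short dropper bottles with a stubby cap, 38 mm diameter, 93 mm tall, loose in a seat; origin at the centre of its underside
- stopper: loose bystander: tapered rubber stopper, 29 mm diameter, 26 mm high; origin at the centre of its underside
- vial: loose bystander: small capped vial, 23 mm diameter, 51 mm tall; origin at the centre of its underside
There are look-alikes about, which are no part of the job. Leave any green look-alike of the bottle_b alone.

How it is judged:
By the outcome, as a careful person would: the job done as asked, in the order asked, and still so for the second after the job is handed in, while the arm keeps its last pose, push and grip.
It also fails if it takes over 51 s, if anything falls off the work surface, if the arm or the gripper's body presses on something with over 40 N, if the wrist force passes 120 N, or if a joint passes its speed limit or range.

## Working session

There is one attempt and no reset: what is moved stays moved. The work goes in short steps, Python scripts to look and compute and a shell command to move; the robot and the scene stay as the last step left them, time stands still between calls to the robot, and variables do not carry over. Pictures are saved under pics/ and viewed, about 8 in all and at most 12, crops included, and the job is handed in when it is done.

```bash
mkdir -p pics
python3 - <<'E'
from workcell import ctrl
import cv2
for n in ("scene","top"):
    cv2.imwrite(f"pics/{n}0.png",cv2.resize(ctrl.get_image(n)[:,:,::-1],(800,600),interpolation=cv2.INTER_CUBIC))
    i=ctrl.camera_info(n);print(n,i)
print(ctrl.get_obs(),ctrl.pinch_z)
E
```

```text
scene {'camera_matrix': array([[374.653045  ,   0.        , 256.80741832],
       [  0.        , 374.653045  , 194.85854059],
       [  0.        ,   0.        ,   1.        ]]), 'R': array([[-0.53580148, -0.84418297, -0.0164889 ],
       [-0.34880756,  0.2390875 , -0.90618456],
       [ 0.76892786, -0.47978358, -0.42256083]]), 't': array([343.21823291, 292.3496305 , 471.15731969])}
top {'camera_matrix': array([[443.83500696,   0.        , 257.51313241],
       [  0.        , 443.83500696, 191.82334421],
       [  0.        ,   0.        ,   1.        ]]), 'R': array([[-0.00858177, -0.99956873,  0.0280839 ],
       [-0.98269475,  0.0032334 , -0.18520412],
       [ 0.18503344, -0.02918728, -0.9822987 ]]), 't': array([  37.12251849,  605.28026755, 1026.245899  ])}
{'t': 0.1, 'qpos': array([ 1.22505907e+00,  4.23757240e-01,  1.63061080e+00, -2.76480741e-05,
        1.08862075e+00, -1.89602163e-02]), 'qvel': array([ 0.00040581, -0.00369889, -0.00079015,  0.00115918,  0.00107334,
        0.00067646]), 'joint_torque': array([ 3.79467883e-04, -5.45613635e+01, -2.74324214e+01,  6.44343859e-02,
        1.88597903e-02,  1.05040695e-05]), 'ee_pos': array([200.39619993, 591.42952484, 199.48503757]), 'orientation': array([-5.10962120e-01, -3.09952868e+00,  2.16349709e-03]), 'ft_force': array([-0.15597013, -0.61673371, -0.31794141]), 'moment': array([-0.01831417, -0.07129428, -0.06601358]), 'width': 87.80330593470035} 18.700000000000003
```

View pics/scene0.png

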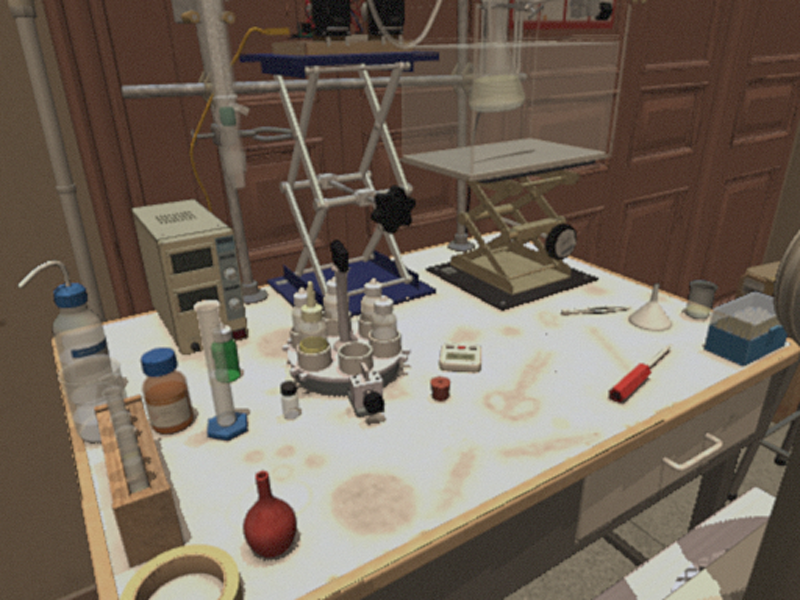

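View pics/top0.png

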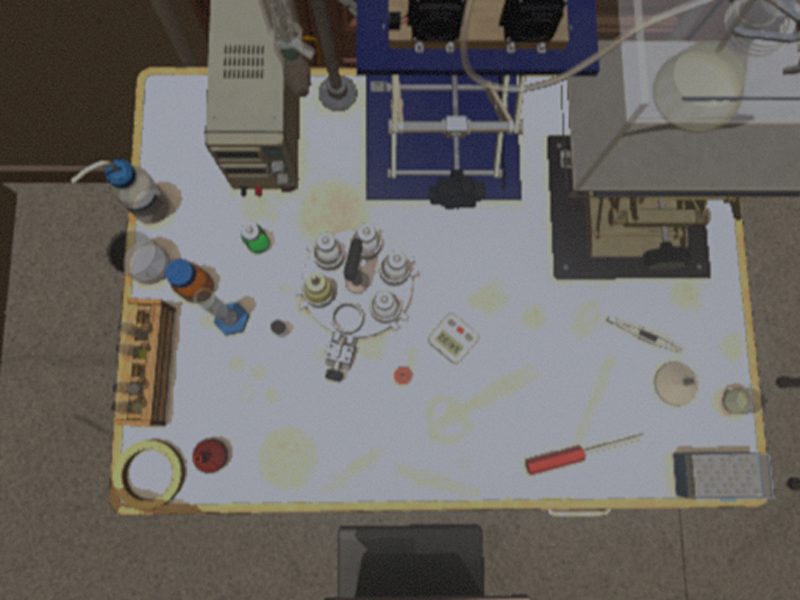

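The top view shows the carousel around (357,280) of 800x600. The empty front seat is at (350,318), the lock knob at (334,375) and the spout bottle at (318,288), one station to the left of the front. I'll crop closer on both cameras.

Run:
```python
from workcell import ctrl
import cv2,numpy as np
a=ctrl.get_image("top")[:,:,::-1]; b=ctrl.get_image("scene")[:,:,::-1]
# top crop x 185..275,y 140..250 ; scene x 175..270,y 150..275
A=cv2.resize(a[140:250,180:280],None,fx=4,fy=5,interpolation=cv2.INTER_CUBIC) if 0 else cv2.resize(a[140:250,185:275],None,fx=5,fy=5,interpolation=cv2.INTER_CUBIC)
B=cv2.resize(b[150:275,175:265],None,fx=4,fy=4,interpolation=cv2.INTER_CUBIC)
H=np.zeros((600,800,3),np.uint8);H[:550,:440]=A[:, :440];H[:500,440:800]=B
cv2.imwrite("pics/crop1.png",H)
```

```text
(no output)
```

View pics/crop1.png

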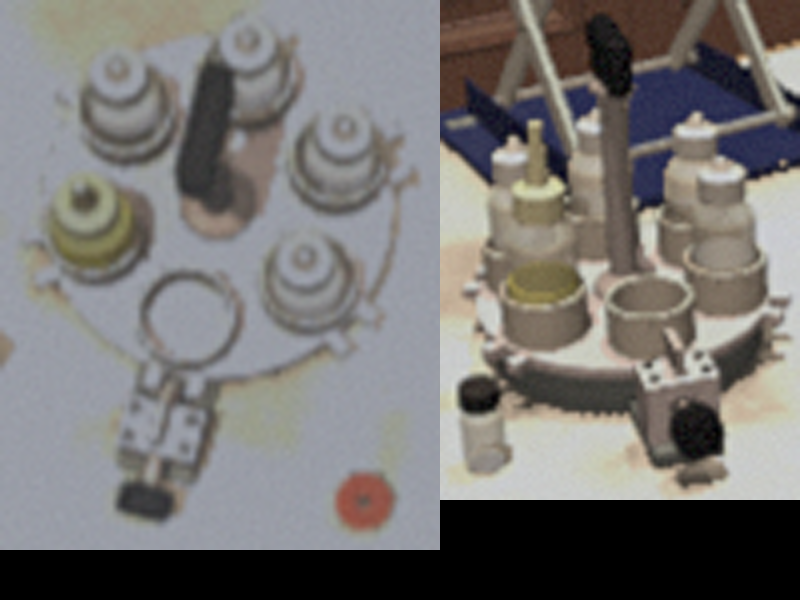

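The left half (top view) shows the knob at (147,500) and the front ring at (190,317). The caps are at (118,70), (253,40), (345,127) and (307,257), the spout tip is at (83,195), and the bar runs from (217,70) to (195,195). Next I fit the geometry to these points.

```bash
cat > fit.py <<'E'
from workcell import ctrl
import numpy as np
from scipy.optimize import least_squares
I={n:ctrl.camera_info(n) for n in("top","scene")}
def proj(n,X):
    c=I[n]; p=c["camera_matrix"]@(c["R"]@np.asarray(X,float)+c["t"]); return p[:2]/p[2]
def ray(n,u,v,z):
    c=I[n]; d=c["R"].T@np.linalg.solve(c["camera_matrix"],[u,v,1]); o=-c["R"].T@c["t"]; return o+d*(z-o[2])/d[2]
T=lambda x,y:(x/5+185,y/5+140)
S=lambda x,y:((x-440)/4+175,y/4+150)
E
python3 - <<'E'
from fit import *
print("cam",-I["top"]["R"].T@I["top"]["t"])
# (cam, px, radius, angle index k (station from front, CCW from above, *60deg), z, kind)
obs=[("top",T(190,317),62,0,63),("top",T(307,257),62,1,128),("top",T(345,127),62,2,128),("top",T(253,40),62,3,128),("top",T(118,70),62,4,128),("top",T(83,195),62,5,163),
("scene",S(535,122),62,5,163),("scene",S(722,165),62,1,128),("scene",S(695,115),62,2,128),("scene",S(590,112),62,3,128),("scene",S(514,143),62,4,128)]
def f(p):
    cx,cy,th=p; r=[]
    for n,px,R,k,z in obs:
        a=th+np.pi+k*np.pi/3
        r+=list(proj(n,[cx+R*np.cos(a),cy+R*np.sin(a),z])-px)
    return r
# k=1 (CCW from front): front=-x; CCW -> -y = right in picture: matches (307,257)
s=least_squares(f,[600,100,0],loss="soft_l1");print(s.x,np.round(s.fun.reshape(-1,2),1).tolist())
c=s.x[:2]
for n,px in(("top",T(147,500)),("scene",S(697,430))):
    P=ray(n,*px,33);d=P[:2]-c;print("knob",P,np.hypot(*d),np.arctan2(-d[1],-d[0]))
P=ray("top",*T(158,415),60);d=P[:2]-c;print("pointer",P,np.hypot(*d),np.arctan2(-d[1],-d[0]))
for px in((219,68),(195,195),(206,132)): print("bar",ray("top",*T(*px),200))
for n,px in(("top",T(365,500)),("scene",(289/1,  0))): 
    if n=="top":print("stopper",ray(n,*px,26))
print("vial",ray("top",279/1.5625,327/1.5625,51))
print("handle scene",proj("scene",[*c,184]),S(610,55))
E
```

```text
cam [ 405.23451499   65.10272139 1119.13786121]
[ 6.34748891e+02  1.02422194e+02 -2.30709655e-01] [[0.2, 0.7], [1.6, 0.3], [0.1, 0.5], [-1.2, 0.1], [-0.0, 1.6], [-1.1, -1.1], [-1.3, -0.6], [0.4, -3.7], [-0.7, -1.0], [0.7, -1.7], [0.1, -1.5]]
knob [490.81668356 138.86361299  33.        ] 148.4737599119985 -0.2479736817910343
knob [483.96920713 141.03296534  33.        ] 155.6448031822573 -0.2506872365452047
pointer [529.19860513 132.16118281  60.        ] 109.65979353973322 -0.2746324536240372
bar [661.76956233  98.51983291 200.        ]
bar [606.20428958 108.46988045 200.        ]
bar [633.61324276 103.94645011 200.        ]
stopper [490.68594757  32.45945737  26.        ]
vial [564.0831465  224.85604107  51.        ]
handle scene [217.92693009 162.76248445] (217.5, 163.75)
```

The fit holds together: axis at (635,102), front yaw about -0.24, knob at (487,138.5) and bar angle about -0.18. The spout bottle needs about +60° (counterclockwise). Moving above the knob now.

```bash
python3 -m inch '[{"xyz":[-4,-3,0],"spin":0},{"xyz":[-8,-6.5,0],"spin":-1},{"xyz":[-12,-9.7,0],"spin":-1},{"xyz":[-16,-12.9,0],"spin":-2},{"xyz":[-20,-16.1,0],"spin":-2},{"xyz":[-24,-19.3,0],"spin":-3},{"xyz":[-28,-22.6,0],"spin":-3},{"xyz":[-32,-25.8,0],"spin":-4},{"xyz":[-36,-29,0],"spin":-4},{"xyz":[-40,-32.2,0],"spin":-5},{"xyz":[-41.8,-33.7,0],"spin":-5},{"xyz":[-41.8,-33.7,0],"spin":-5},{"xyz":[-41.8,-33.7,5],"spin":-5},{"xyz":[-41.8,-33.7,8],"spin":-5},{"xyz":[-41.8,-33.7,8],"spin":-5},{"xyz":[-41.8,-33.7,8],"spin":-5}]' 0
cat >> fit.py <<'E'
from scipy.spatial.transform import Rotation as Ro
def togo(P,yaw=None):
    o=ctrl.get_obs();R=Ro.from_rotvec(o["orientation"]).as_matrix()
    ya=np.degrees(np.arctan2(R[1,1],R[0,1]))
    print("q",np.round(o["qpos"],2),"pos",np.round(o["ee_pos"],1),"F",np.round(o["ft_force"],1),"w",round(o["width"],1),"tilt",np.round(R[:2,2],3),"shift cm",np.round(R.T@(np.array(P)-o["ee_pos"])/10,2),"yaw",round(ya,2), None if yaw is None else "spin %.1f"%(ya-yaw))
E
python3 - <<'E'
from fit import *
togo([487.5,138.5,13],76.2)
import cv2
b=ctrl.get_image("scene")[:,:,::-1];a=ctrl.get_image("top")[:,:,::-1]
cv2.imwrite("pics/c2.png",np.hstack([cv2.resize(b[150:275,185:285],(400,500),interpolation=2),cv2.resize(a[150:250,180:260],(400,500),interpolation=2)]))
E
```

```text
t: 1.8
ee_pos: [487.8, 138.7, 120.2]
orientation: [-0.374, -3.118, 0.002]
ft_force: [0.4, 0.6, 1.0]
width: 88.1
q [ 0.25  0.37  1.95 -0.    0.83 -1.08] pos [487.8 138.7 120.2] F [0.4 0.6 1. ] w 88.1 tilt [-0.001 -0.001] shift cm [ 1.000e-02 -1.000e-02  1.072e+01] yaw 76.31 spin 0.1
```

View pics/c2.png

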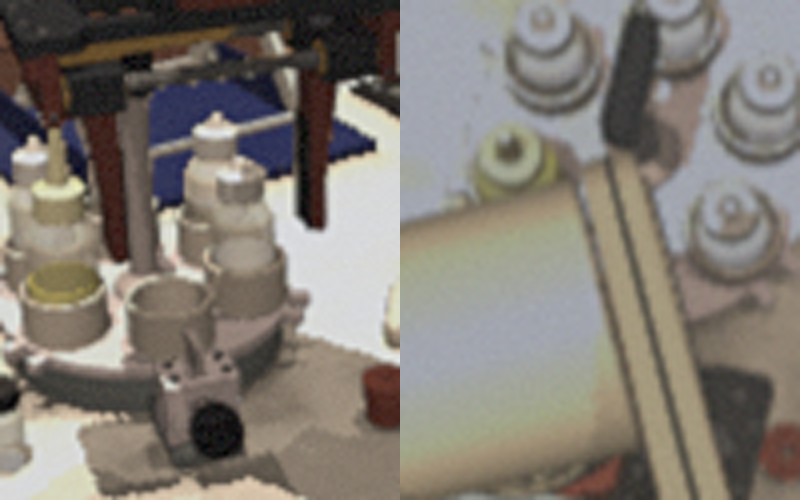

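The left half shows the fingers straddling the lock knob (215,430) from above, clear of the bottles. Tool +x is the pull direction. Descending and closing on the knob.

```bash
python3 -m inch '[{"xyz":[0,0,3],"spin":0},{"xyz":[0,0,6],"spin":0},{"xyz":[0,0,9],"spin":0},{"xyz":[0,0,10.7],"spin":0},{"xyz":[0,0,10.7],"spin":0},{"xyz":[0,0,10.7],"spin":0}]' 0
python3 -m inch '[{"xyz":[0,0,0]},{"xyz":[0,0,0]},{"xyz":[0,0,0]},{"xyz":[0,0,0]},{"xyz":[0,0,0]},{"xyz":[0,0,0]},{"xyz":[0,0,0]},{"xyz":[0,0,0]},{"xyz":[0,0,0]},{"xyz":[0,0,0]}]' 1
python3 -c "
from fit import *
togo([487.5,138.5,13],76.2)"
```

```text
t: 2.5
ee_pos: [490.5, 139.4, 15.9]
orientation: [0.374, 3.115, 0.001]
ft_force: [-0.7, -0.6, 0.2]
width: 88.0
q [ 0.25  0.55  1.98 -0.    0.6  -1.08] pos [490.5 139.4  15.9] F [-0.7 -0.6  0.2] w 88.0 tilt [0.004 0.   ] shift cm [ 0.27 -0.16  0.29] yaw 76.32 spin 0.1$[0]: bad value
```

```bash
python3 -m inch '[{"xyz":[0.25,-0.1,0.2],"spin":0},{"xyz":[0.25,-0.1,0.2],"spin":0},{"xyz":[0.25,-0.1,0.2],"spin":0},{"xyz":[0.25,-0.1,0.2],"spin":0},{"xyz":[0.25,-0.1,0.2],"spin":0}]' 0
python3 -m inch '[{"xyz":[0,0,0],"spin":0},{"xyz":[0,0,0],"spin":0},{"xyz":[0,0,0],"spin":0},{"xyz":[0,0,0],"spin":0},{"xyz":[0,0,0],"spin":0},{"xyz":[0,0,0],"spin":0},{"xyz":[0,0,0],"spin":0},{"xyz":[0,0,0],"spin":0}]' 1
python3 -c "
from fit import *
togo([487.5,138.5,13],76.2)"
```

```text
t: 3.0
ee_pos: [488.0, 139.1, 14.2]
orientation: [0.374, 3.115, 0.001]
ft_force: [-0.1, -0.5, -0.6]
width: 87.9
t: 3.8
ee_pos: [488.6, 139.9, 14.3]
orientation: [0.375, 3.114, 0.004]
ft_force: [-0.8, 20.0, -0.2]
width: 27.2
q [ 0.26  0.56  1.99  0.    0.59 -1.08] pos [488.6 139.9  14.3] F [-0.8 20.  -0.2] w 27.2 tilt [0.006 0.002] shift cm [ 0.08 -0.16  0.13] yaw 76.27 spin 0.1
```

```bash
python3 -m inch '[{"xyz":[0,0.1,0],"spin":0},{"xyz":[0.4,0.1,0],"spin":0},{"xyz":[0.8,0.1,0],"spin":0},{"xyz":[1.2,0.1,0],"spin":0},{"xyz":[1.6,0.1,0],"spin":0},{"xyz":[2.0,0.1,0],"spin":0},{"xyz":[2.4,0.1,0],"spin":0},{"xyz":[2.6,0.1,0],"spin":0},{"xyz":[2.6,0.1,0],"spin":0},{"xyz":[2.6,0.1,0],"spin":0}]' 1
python3 -c "
from fit import *
togo([488.6-24*.972,139.9+24*.236,14.3],76.2)"
```

```text
t: 4.8
ee_pos: [465.8, 147.4, 16.1]
orientation: [0.374, 3.11, 0.006]
ft_force: [-0.3, -2.3, 19.8]
width: 20.4
q [ 0.28  0.53  2.03 -0.    0.56 -1.05] pos [465.8 147.4  16.1] F [-0.3 -2.3 19.8] w 20.4 tilt [0.01  0.003] shift cm [ 0.01 -0.19  0.18] yaw 76.28 spin 0.1
```

Run:
```python
from fit import *
import cv2
b=ctrl.get_image("scene")[:,:,::-1]
cv2.imwrite("pics/c3.png",cv2.resize(b[190:290,190:290],(600,600),interpolation=2))
```

```text
(no output)
```

View pics/c3.png

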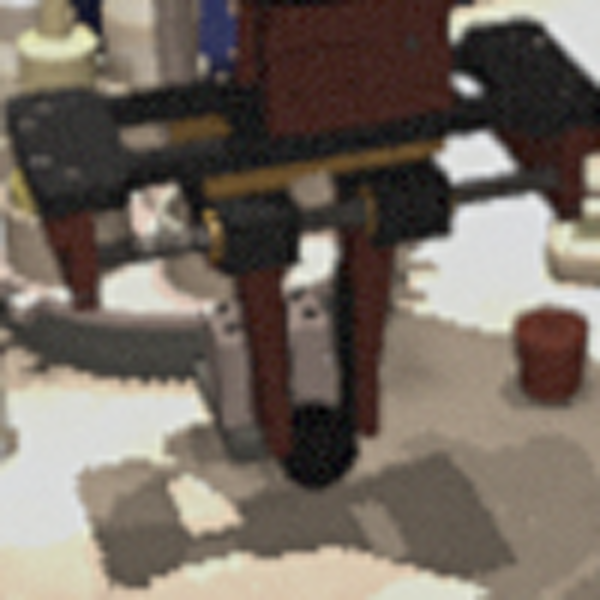

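Run:
```python
from fit import *
c=np.array([634.7,102.4]);u=np.array([-.971,.238])
for d in(152,164,170,176): print(d,proj("scene",[*(c+u*(d+8)),31]))
togo([464,145.3,10],76.2)
```

```text
152 [240.66393528 259.32795151]
164 [242.35837478 262.59202868]
170 [243.22324507 264.25806831]
176 [244.10021153 265.94740936]
q [ 0.28  0.53  2.03 -0.    0.56 -1.05] pos [465.8 147.4  16.1] F [-0.1 -2.5 20. ] w 20.4 tilt [0.01  0.003] shift cm [ 0.13 -0.25  0.61] yaw 76.28 spin 0.1
```

By projection, the knob at crop (318,443) is about 175 mm out, so the lock is nearly or fully out, but the pads have ridden up the knob. I'll regrip lower and pull once more to confirm the stop.

```bash
python3 -m inch '[{"xyz":[0,0,0],"spin":0},{"xyz":[0,0,0],"spin":0},{"xyz":[0,0,0],"spin":0},{"xyz":[0,0,0.5],"spin":0},{"xyz":[0,0,0.6],"spin":0},{"xyz":[0,0,0.6],"spin":0},{"xyz":[0,0,0.6],"spin":0}]' 0.3
python3 -m inch '[{"xyz":[0,0,0],"spin":0},{"xyz":[0,0,0],"spin":0},{"xyz":[0,0,0],"spin":0},{"xyz":[0,0,0],"spin":0},{"xyz":[0,0,0],"spin":0},{"xyz":[0,0,0],"spin":0},{"xyz":[0,0,0],"spin":0}]' 1
python3 -m inch '[{"xyz":[0.2,0,0],"spin":0},{"xyz":[0.4,0,0],"spin":0},{"xyz":[0.5,0,0],"spin":0},{"xyz":[0.5,0,0],"spin":0},{"xyz":[0.5,0,0],"spin":0}]' 1
```

```text
t: 5.55
ee_pos: [465.7, 147.4, 9.8]
orientation: [0.374, 3.11, 0.006]
ft_force: [-0.1, 0.5, 0.1]
width: 61.4
t: 6.25
ee_pos: [465.7, 147.5, 9.8]
orientation: [0.374, 3.11, 0.006]
ft_force: [-0.4, 0.7, -1.0]
width: 26.1
t: 6.75
ee_pos: [465.6, 147.8, 10.0]
orientation: [0.371, 3.102, 0.007]
ft_force: [15.7, -14.7, -13.8]
width: 26.0
```

The knob no longer moves and resists with about 16 N, so it is at its stop. Releasing and rising above the handle.

```bash
python3 -m inch '[{"xyz":[0,0,0],"spin":0},{"xyz":[0,0,0],"spin":0},{"xyz":[0,0,0],"spin":0},{"xyz":[0,0,0],"spin":0},{"xyz":[0,0,-3],"spin":0},{"xyz":[0,0,-7],"spin":0},{"xyz":[0,0,-12],"spin":0},{"xyz":[0,0,-17],"spin":0},{"xyz":[0,0,-22],"spin":0},{"xyz":[0,0,-24],"spin":0},{"xyz":[0,0,-24],"spin":0},{"xyz":[0,0,-24],"spin":0}]' 0.3
python3 - <<'E'
from fit import *
import cv2
b=ctrl.get_image("scene")[:,:,::-1];a=ctrl.get_image("top")[:,:,::-1]
cv2.imwrite("pics/c4.png",np.hstack([cv2.resize(b[150:275,180:280],(400,500),interpolation=2),cv2.resize(a[150:250,180:260],(400,500),interpolation=2)]))
togo([634.7,102.4,240],90-.18*57.3)
E
```

```text
t: 7.95
ee_pos: [460.7, 147.2, 249.5]
orientation: [0.371, 3.102, 0.007]
ft_force: [-0.3, 0.2, 0.6]
width: 61.3
q [ 0.29  0.14  1.9  -0.    1.08 -1.05] pos [460.  146.9 248.2] F [ 0.7 -0.3  0.5] w 61.5 tilt [0.015 0.002] shift cm [-18.01  -0.21   1.07] yaw 76.36 spin -3.3
```

View pics/c4.png

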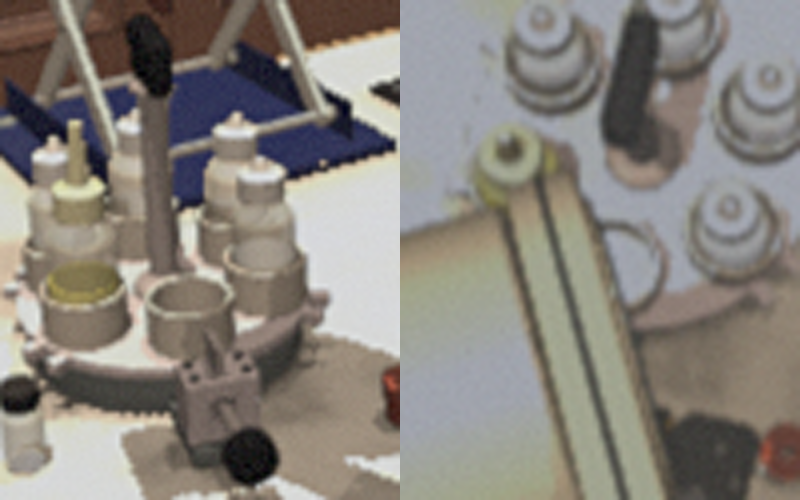

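The lock knob is clearly out (245,455 left half) and the bottles are untouched. Moving over the bar and descending to a grasp height above the spout tip.

```bash
python3 -m inch '[{"xyz":[-4,-0.2,0],"spin":-1},{"xyz":[-8,-0.2,0],"spin":-2},{"xyz":[-12,-0.2,0],"spin":-3},{"xyz":[-16,-0.2,0],"spin":-3.3},{"xyz":[-18,-0.2,0],"spin":-3.3},{"xyz":[-18,-0.2,0],"spin":-3.3},{"xyz":[-18,-0.2,2],"spin":-3.3},{"xyz":[-18,-0.2,2],"spin":-3.3},{"xyz":[-18,-0.2,2],"spin":-3.3}]' 0.3
python3 - <<'E'
from fit import *
import cv2
b=ctrl.get_image("scene")[:,:,::-1]
cv2.imwrite("pics/c5.png",cv2.resize(b[110:210,170:270],(600,600),interpolation=2))
togo([634.7,102.4,168],90-.18*57.3)
E
```

```text
t: 8.95
ee_pos: [633.2, 102.7, 229.5]
orientation: [0.282, 3.118, 0.004]
ft_force: [-0.5, 0.4, 0.5]
width: 61.4
q [ 0.14  0.41  1.57 -0.    1.14 -1.25] pos [633.9 102.8 230.4] F [ 0.5 -0.  -0.8] w 61.5 tilt [0.013 0.002] shift cm [-0.01 -0.05  6.24] yaw 79.68 spin -0.0
```

View pics/c5.png

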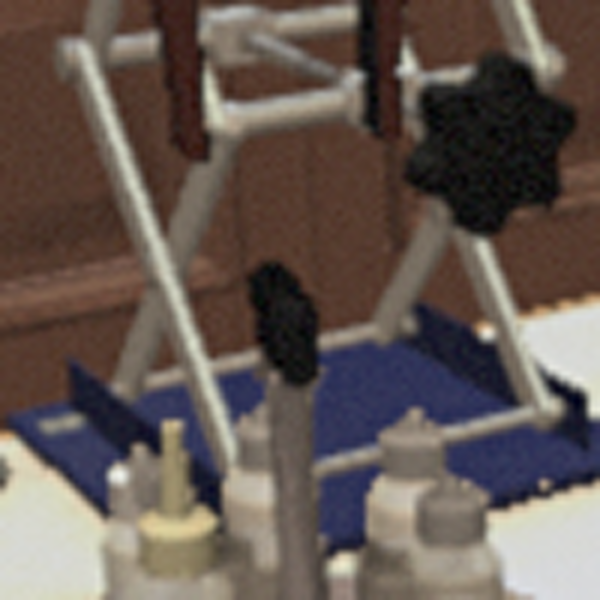

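```bash
python3 -m inch '[{"xyz":[0,0,2],"spin":0},{"xyz":[0,0,4],"spin":0},{"xyz":[0,0,6],"spin":0},{"xyz":[0,0,6.2],"spin":0},{"xyz":[0,0,6.2],"spin":0},{"xyz":[0,0,6.2],"spin":0}]' 0.3
python3 -m inch '[{"xyz":[0,0,0],"spin":0},{"xyz":[0,0,0],"spin":0},{"xyz":[0,0,0],"spin":0},{"xyz":[0,0,0],"spin":0},{"xyz":[0,0,0],"spin":0},{"xyz":[0,0,0],"spin":0},{"xyz":[0,0,0],"spin":0},{"xyz":[0,0,0],"spin":0}]' 1
python3 - <<'E'
from fit import *
togo([634.7,102.4,168],90-.18*57.3)
for z in(100,150,200,250): print(z,ray("top",292.5,121.6,z),ray("scene",250.9,134.4,z))
E
```

```text
t: 9.6
ee_pos: [635.5, 103.1, 170.0]
orientation: [0.281, 3.114, 0.005]
ft_force: [0.5, 0.3, -0.6]
width: 61.6
t: 10.4
ee_pos: [635.6, 106.4, 170.0]
orientation: [0.281, 3.114, 0.013]
ft_force: [0.5, 14.0, -0.9]
width: 15.6
q [ 0.15  0.48  1.62  0.01  1.03 -1.25] pos [635.6 106.4 170. ] F [ 0.5 14.  -0.9] w 15.6 tilt [0.016 0.007] shift cm [ 0.02 -0.42  0.19] yaw 79.69 spin 0.0
100 [769.50538644 -51.19075931 100.        ] [1039.92006873 -230.40892992  100.        ]
150 [751.63386555 -45.48527602 150.        ] [ 888.93115401 -138.9360178   150.        ]
200 [733.76234467 -39.77979273 200.        ] [737.94223928 -47.46310568 200.        ]
250 [715.89082378 -34.07430944 250.        ] [586.95332456  44.00980643 250.        ]
```

The bar is gripped (width 15.6, matching its 16 mm). The jack knob is at about (736,-43,200), clear of the turn. Turning +60° about world z (spin -60), slowly.

```bash
python3 -m inch '[{"xyz":[0,0.1,0],"spin":-2},{"xyz":[0,0.1,0],"spin":-6},{"xyz":[0,0.1,0],"spin":-10},{"xyz":[0,0.1,0],"spin":-14},{"xyz":[0,0.1,0],"spin":-18},{"xyz":[0,0.1,0],"spin":-22},{"xyz":[0,0.1,0],"spin":-26},{"xyz":[0,0.1,0],"spin":-30},{"xyz":[0,0.1,0],"spin":-30},{"xyz":[0,0.1,0],"spin":-30}]' 1
python3 -c "
from fit import *
togo([634.7,102.4,168],79.7+60)"
```

```text
t: 11.4
ee_pos: [635.7, 105.3, 170.0]
orientation: [-0.534, 3.08, 0.002]
ft_force: [0.1, -7.8, 2.3]
width: 15.5
q [ 0.14  0.48  1.62  0.    1.03 -1.77] pos [635.7 105.3 170. ] F [ 0.1 -7.8  2.3] w 15.5 tilt [0.015 0.004] shift cm [ 0.2  -0.24  0.2 ] yaw 109.69 spin -30.0
```

```bash
python3 -m inch '[{"xyz":[0,0,0],"spin":-2},{"xyz":[0,0,0],"spin":-6},{"xyz":[0,0,0],"spin":-10},{"xyz":[0,0,0],"spin":-14},{"xyz":[0,0,0],"spin":-18},{"xyz":[0,0,0],"spin":-22},{"xyz":[0,0,0],"spin":-26},{"xyz":[0,0,0],"spin":-29},{"xyz":[0,0,0],"spin":-30},{"xyz":[0,0,0],"spin":-30},{"xyz":[0,0,0],"spin":-30},{"xyz":[0,0,0],"spin":-30}]' 1
python3 - <<'E'
from fit import *
import cv2
b=ctrl.get_image("scene")[:,:,::-1];a=ctrl.get_image("top")[:,:,::-1]
cv2.imwrite("pics/c6.png",np.hstack([cv2.resize(b[150:275,180:280],(400,500),interpolation=2),cv2.resize(a[150:250,180:260],(400,500),interpolation=2)]))
togo([634.7,102.4,168],79.7+60)
E
```

```text
t: 12.6
ee_pos: [636.5, 104.1, 169.9]
orientation: [-1.313, 2.836, -0.008]
ft_force: [3.5, -4.9, -1.2]
width: 15.5
q [ 0.14  0.48  1.62 -0.    1.03 -2.29] pos [636.5 104.1 170. ] F [ 3.4 -5.2 -1.6] w 15.6 tilt [0.017 0.002] shift cm [0.25 0.03 0.19] yaw 139.67 spin -0.0
```

View pics/c6.png

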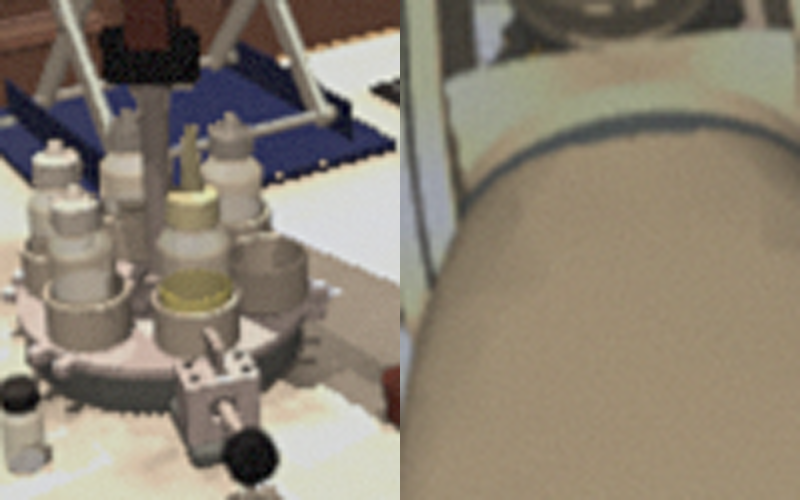

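The scene crop shows the spout bottle behind the pointer, with the lock still out. The front seat's centre is at about x=196 now, against 190 in the start picture, so the turn may be 2° too far. I'll measure that by registering the seat patches between the two pictures.

Run:
```python
from fit import *
import cv2
A=cv2.imread("pics/c4.png",0)[:500,:400].astype(np.float32);B=cv2.imread("pics/c6.png",0)[:500,:400].astype(np.float32)
c=np.array([634.7,102.4])
def pj(k,a,z=50,R=62):
    t=a+np.pi+k*np.pi/3; return 4*(proj("scene",[c[0]+R*np.cos(t),c[1]+R*np.sin(t),z])-[180,150])
for nm,k,(x0,x1,y0,y1) in (("left",5,(34,136,298,352)),("front",0,(138,205,300,350)),("rim-left",5.3,(20,180,335,405))):
    T0=A[y0:y1,x0:x1]; m=15
    r=cv2.matchTemplate(B[y0-m:y1+m,x0-m:x1+m],T0,cv2.TM_CCOEFF_NORMED); _,v,_,p=cv2.minMaxLoc(r)
    j=(pj(k,-.24+.02)-pj(k,-.24-.02))/.04
    d=np.array(p)-m; print(nm,"shift",d,"score",round(v,2),"px/deg",np.round(j/57.3,2),"deg",np.degrees(d@j/(j@j)))
```

```text
left shift [4 2] score 0.87 px/deg [1.27 0.61] deg 3.1824028901775505
front shift [ 6 15] score 0.54 px/deg [ 1.88 -0.34] deg 1.697945138173794
rim-left shift [3 2] score 0.94 px/deg [1.69 0.36] deg 1.944785498688399
```

```bash
python3 -m inch '[{"xyz":[0,0,0],"spin":1},{"xyz":[0,0,0],"spin":2},{"xyz":[0,0,0],"spin":2.6},{"xyz":[0,0,0],"spin":2.6},{"xyz":[0,0,0],"spin":2.6},{"xyz":[0,0,0],"spin":2.6}]' 1
python3 - <<'E'
from fit import *
import cv2
b=np.mean([ctrl.get_image("scene")[:,:,::-1].astype(np.float32) for _ in range(6)],0).astype(np.uint8)
B3=cv2.resize(b[150:275,180:280],(400,500),interpolation=2)
A3=cv2.imread("pics/c4.png")[:500,:400]
cv2.imwrite("pics/c7.png",np.hstack([A3[230:480],B3[230:480]]))
A=cv2.cvtColor(A3,6).astype(np.float32);B=cv2.cvtColor(B3,6).astype(np.float32)
np.save("B7.npy",B)
c=np.array([634.7,102.4])
def pj(k,a,z=50,R=62):
    t=a+np.pi+k*np.pi/3; return 4*(proj("scene",[c[0]+R*np.cos(t),c[1]+R*np.sin(t),z])-[180,150])
for nm,k,(x0,x1,y0,y1),m in (("static",0,(180,262,355,470),8),("left",5,(34,136,300,352),12),("front",0,(138,202,300,345),12),("rim-left",5.3,(20,180,340,405),12),("rimR",.7,(262,340,290,370),12)):
    T0=A[y0:y1,x0:x1]
    r=cv2.matchTemplate(B[y0-m:y1+m,x0-m:x1+m],T0,cv2.TM_CCOEFF_NORMED); _,v,_,p=cv2.minMaxLoc(r)
    j=(pj(k,-.24+.02)-pj(k,-.24-.02))/.04
    d=np.array(p)-m; print(nm,"shift",d,"score",round(v,2),"deg",np.degrees(d@j/(j@j)))
print("spout tip expected crop",pj(0,-.24,163,62),"cap",pj(0,-.24,130))
togo([634.7,102.4,168],79.7+60)
E
```

```text
t: 13.3
ee_pos: [636.4, 104.1, 170.0]
orientation: [-1.248, 2.865, -0.007]
ft_force: [0.2, -0.4, 1.3]
width: 15.2
static shift [ 1 -1] score 0.91 deg 0.6077707615857602
left shift [1 0] score 0.89 deg 0.6413428954484917
front shift [1 1] score 0.53 deg 0.42218224431521095
rim-left shift [0 0] score 0.98 deg 0.0
rimR shift [ 3 -1] score 0.85 deg 2.3171655185277036
spout tip expected crop [181.3756332  126.67668481] cap [184.58162193 183.48993   ]
q [ 0.14  0.48  1.62 -0.    1.03 -2.25] pos [636.4 104.1 169.9] F [-0.2 -1.2  1. ] w 15.4 tilt [0.016 0.002] shift cm [0.24 0.01 0.19] yaw 137.07 spin -2.6
```

View pics/c7.png

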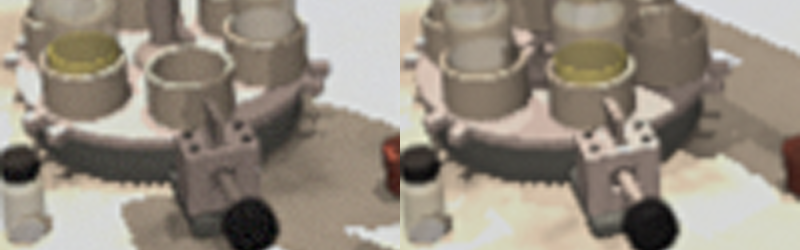

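After the correction, the seats line up with the start picture to about half a degree. The spout bottle is behind the pointer, the lock is out, the bar is gripped and the force is near zero. Handing in.

```bash
python3 -c "
from workcell import ctrl
o=ctrl.get_obs();print(o['t'],abs(o['qvel']).max(),o['ft_force'],o['width'])
print(ctrl.close_job())"
```

```text
13.6 0.0024001662512111205 [-0.1771886  -1.15612205  0.95362131] 15.375341086895926
the job is handed in; nothing more can be done
None
```

The spout bottle is now at the front behind the steel pointer, and I handed the job in at 13.6 s with the gripper still holding the bar handle.

- **Lock:** I pulled the knob out past its click. The pads rode up the knob on the first pull, so I regripped lower and pulled again. It then did not move and pushed back with about 16 N, so I took it to be at its stop. The later pictures show it still out.
- **Turning:** I gripped the bar and turned it 60° counterclockwise. The picture check showed that was about 2.5° too far, so I turned it back 2.6°.
- **Final alignment:** The left seat, the front seat and the left rim agree with the start picture to 0–0.6°. The unmoving lock housing, which should read zero, read about 0.6° itself. One match on the right rim disagreed at 2.3°. I set it aside as unreliable because that part was in shadow. All of this assumes the empty seat stood exactly at the front at the start; my fit of the scene agrees with that to about 1°.
- **Final state:** The arm was still, the force on the tool was under 2 N and the grip width was 15.4 mm on the 16 mm bar.
- **Other items:** The bottles looked upright and seated, and the vial and stopper looked unmoved in the final picture. The stopper was only partly in view, and I did not measure either one.

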